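# Push the boxed charger home down the free lane of the collection rack

### The job

Push the yellow-sleeved charger box along the deck and down the rack's one empty lane, the one with the yellow flag, until its far end is home against the back stop, without the box or your hand ever touching a guide rail (the glossy sleeve scuffs). Push it gently with the outside of the fingers: it must not be pinched, lifted or tipped. Leave the cartons in the other lanes and everything else on the bench where they stand.

Things in the scene. Friction and masses are not known exactly. Their poses are not given: they have to be found in the camera images.
- charger_box: the yellow-sleeved charger carton to be pushed: white carton with a glossy yellow sleeve and a black picture on top, 100 mm long (its x) x 76 mm wide (its y) x 46 mm high, 0.17 to 0.34 kg, loose, standing flat on the rack's front ledge. Origin: centre of its underside. Its x axis points roughly into the lanes at the start (within 0.3 rad)
- rack: white rack fixed on the table: deck 330 mm (x) x 350 mm (y), top 12 mm above the table. Origin: centre of the deck's underside; x points down the lanes, y to the left. Front part of the deck (x -165 to 0 mm): open ledge. Behind (x 0 to 132 mm): three lanes, centre lines at y = -100, 0, +100 mm, closed at x = 135 mm by a rubber-faced back stop 38 mm above the deck
- rails: the four aluminium guide rails with blue caps that bound the three lanes, fixed to the deck, 4 mm thick, standing 19 mm above the deck, from x = 0 to 132 mm at y = -150, -50, +50 and +150 mm in the rack's frame (same origin and axes as the rack). The clear width of each lane is 96 mm
- lane_mouth (a point): mouth of the one empty lane: the point on its centre line, on the deck's top surface, level with the front ends of the rails; x points straight down the lane, y to the left across it
- lane_home (a point): home point of the empty lane, 85 mm down the lane from its mouth, on the deck's top surface: where the centre of the charger box's underside is when the box stands in the middle of the lane with its far end against the back stop; same axes as the mouth
- lane_flag: yellow flag on a black clip that marks the empty lane; it stands on top of the back stop at the end of that lane. Origin: on the lane's centre line at table height, 80 mm down the lane from its mouth (the flag itself is 65 mm further on, about 65 mm above the table)
- stock_white: white carton already in one of the other lanes, 100 x 74 x 40 mm, loose; origin: centre of its underside
- stock_blue: blue-sleeved carton already in another lane, 98 x 70 x 54 mm, loose; origin: centre of its underside
- phone: black phone lying on the blue mat left of the rack, 150 x 72 x 8 mm; origin: centre of its underside
- driver_stand: black block 45 x 120 x 30 mm with five red-handled drivers standing in it, 115 mm high in all; origin: centre of its underside
- wash_bottle: white plastic bottle right of the rack, 44 mm across, 100 mm high; origin: centre of its underside
- spray_can: yellow and green spray can right of the rack, 64 mm across, 190 mm high; origin: centre of its underside
- tape_roll: orange tape roll lying flat right of the rack, 80 mm across, 18 mm high; origin: centre of its underside
- screwdriver: blue-handled screwdriver lying on the table at the left front, 160 mm long along its x
Not all that is in view belongs to the job. What is shaped like the charger_box but pink is not meant.

How it is judged (in metres and radians):
On the way:
1. the box's front end has entered the empty lane between its rails, standing on the deck (x of charger_box in the frame of lane_mouth between -0.04 and 0.06 m and y of charger_box in the frame of lane_mouth between -0.01 and 0.01 m and z of charger_box in the frame of lane_mouth below 0.005 m), for 0.02 s.
At the end, for the whole second after the job is handed in: The charger box stands flat and still on the deck in the empty lane, its far end within 8 mm of the back stop, its centre within 10 mm of the lane's centre line, clear of the rails (x of charger_box in the frame of lane_home between -0.008 and 0.005 m and y of charger_box in the frame of lane_home between -0.01 and 0.01 m and angle between the x axis of charger_box and the x axis of lane_home, either way round below 0.12 rad and z of charger_box in the frame of lane_home below 0.004 m and angle between charger_box's own z axis and vertical below 0.05 rad and linear speed of charger_box below 0.01 m/s); the robot touches nothing.
It fails at once if the box (more than 0.2 N) or the hand or arm (more than 0.5 N) touches a guide rail (contact force between charger_box and rails above 0.2 N or contact force between any of the fingers, the arm and rails above 0.5 N).
It fails at once if the box is lifted more than 6 mm off the deck, falls off it, or is tipped more than 0.15 rad (z of charger_box in the frame of rack above 0.018 m or z of charger_box in the frame of rack below 0.008 m or angle between charger_box's own z axis and vertical above 0.15 rad).
It fails at once if the box is pinched or pushed hard (more than 30 N from the fingers) (contact force between the fingers and charger_box above 30 N).
It fails at once if a carton in another lane is moved more than 8 mm (distance of any of stock_white, stock_blue from where it was at the start of the episode above 0.008 m).
It fails at once if something else on the bench is moved more than 15 mm (distance of any of phone, driver_stand, wash_bottle, spray_can, tape_roll, screwdriver from where it was at the start of the episode above 0.015 m).
It also fails if it takes over 58 s, if anything falls off the work surface, if the arm or the gripper's body presses on something with over 40 N, if the wrist force passes 120 N, or if a joint passes its speed limit or range.

### The arm

A 6-joint arm with a two-finger parallel gripper is mounted at the origin on the work surface. World frame = base frame: x ahead of the robot, y to its left, z up, the work surface at z = 0. Lengths are in m, angles in degrees, forces in N, time in s.
With the tool pointing down it reaches from about 0.25 to 0.725 m from the base axis. Payload 9.7 kg.
Tool frame: the origin (TCP) lies between the finger pads; the fingertips stand 19 mm ahead of it and the grasp point (between the pads) is the TCP; z points along the fingers, y is the line along which they close (so a half turn about z gives the same grasp; the last joint's range is limited). The gripper opens to 85 mm and grips with 20 to 120 N. Pads are 22 mm wide; open, the fingers measure 114 mm over their backs; the gripper's body (76 mm by 85 mm) begins 54 mm behind the grasp point. The pads swing forward as they close: fully open they stand 13 mm farther back than shut.
Start: joints at [74.542, 4.979, 10.078, 95.1, 0, 90], TCP at [0.147, 0.53, 0.25] pointing down, gripper open.
Joint ranges: [-179.16, 179.16], [-48.56, 103.87], [-65.8, 70.77], [-126.05, 130.52], [-82.76, 87.17], [-180, 180]. Speed limits (degrees/s): [127.2, 127.2, 147.25, 180, 180, 180].

### API

Orientations are given as [roll, pitch, yaw] about the fixed x, y, z axes, in that order (R = Rz(yaw) Ry(pitch) Rx(roll)).
In Python, from workcell import telemetry, camera, calibration, workorder gives the robot as it stands.
- The arm moves only by the tool play_rows, never from a script. Its argument "increments" is a list of rows, each a list of 3 entries, a list of its own where there are three numbers: the shift along the tool's x, y, z in mm, then the turn, a rotation vector about the tool's x, y, z in degrees, then the closure, from 0 (fully open) to 1 (shut). In form: [[[x, y, z], [ax, ay, az], jaw], ...]. A call has 1 to 20 rows; each row is the pose to reach, as a shift and turn from the pose commanded when the call began, along the tool's axes at that moment; what a row does not reach only later rows make up. A row lasts 1/10 s, in which the tool goes at most 50 mm and 8.59 degrees, less where a joint would pass 70% of its speed; a pose out of reach is approached as far as the arm can. A call with a gripper value outside its range is refused whole. The fingers move at their own pace and stop on an object; "grip_force" is the grip in N (left out, the last holds). Time passes only in rows, so rows that repeat a pose let the fingers close. It gives the time, the measured TCP pose, the force, the opening and the grip force at its end, in the units of the state.
- telemetry.get_obs(): the state, without advancing time (a new reading comes with each control period).
- camera(name): name is "side" or "top"; returns (picture, depth): 400x640x3 uint8, red, green, blue; 400x640 float32, m along the optical axis (not along the pixel's ray), 0 where there is no reading.
- calibration(name): a dict with "vertical_fov" (degrees; the focal length in pixels is half the picture's height over the tangent of half this angle, whatever the lens; pixels are square), "cx", "cy" (the principal point, pixels), "k1" (the pictures are not rectified: a ray, as slopes to the right and down, at radius r is drawn at 1 + k1 r^2 times it, then the intrinsics apply), "rvec" (rotation vector, rad) and "tvec" (3), from world to camera coordinates, as OpenCV has them. Camera axes: x right, y down, z forward; pixel columns grow to the right and rows downward; lengths in m; the calibration is good to about 2 mm. A picture is of the moment at which its call begins. calibration takes no time and is no camera call.
- workorder.job_done(): hands the job in; it is judged then, once.
The state is a dict: "time": time; "q": joint angles; "qd": joint speeds; "joint_efforts": joint torques, N m; "ee_pos": TCP position; "tcp_rot": TCP orientation; "wrist_force": force on the tool from outside, world axes, zero at the start; "torque": the same for the moment, N m; "opening": finger opening in m; "grasp_force": force on a finger pad.
Only numpy, scipy, OpenCV 4.12 (cv2) and the standard library are available. Lean on these libraries where they do the work, as an engineer would, in place of code of your own. Each camera call takes 0.05 s, during which the arm holds its last target. There are 200 camera calls.

## Working session

There is one attempt and no reset: what is moved stays moved. The work goes in short steps, Python scripts to look and compute and a tool call to move; the robot and the scene stay as the last step left them, time stands still between calls to the robot, and variables do not carry over. Pictures are saved under pics/ and viewed, at most 10 in all, crops included, and the job is handed in when it is done.

Besides the shell and the picture viewer there is one more tool, called as a command line: name --argument value ..., lists and objects as JSON in quotes. play_rows: Moves the arm, as the interface text tells. Its arguments: {"type":"object","properties":{"increments":{"type":"array"},"grip_force":{"type":"number"}},"required":["increments"]}

```bash
mkdir -p pics
cat > h.py <<'E'
import numpy as np, cv2
from workcell import telemetry, camera, calibration, workorder
def K(n):
    c=calibration(n); f=200/np.tan(np.radians(c["vertical_fov"])/2)
    return np.array([[f,0,c["cx"]],[0,f,c["cy"]],[0,0,1]]),c
def rays(n,uv):
    k,c=K(n); uv=np.atleast_2d(uv).astype(float)
    d=(uv-k[:2,2])/k[0,0]; s=d.copy()
    for _ in range(20): s=d/(1+c["k1"]*(s**2).sum(1,keepdims=True))
    R=cv2.Rodrigues(np.array(c["rvec"],float))[0]; t=np.array(c["tvec"],float).ravel()
    return -R.T@t, np.c_[s,np.ones(len(s))]@R
def plane(n,uv,z):
    o,d=rays(n,uv); return o+d*((z-o[2])/d[:,2])[:,None]
def pts(n,uv,dep):
    o,d=rays(n,uv); return o+d*np.asarray(dep)[:,None]
def snap(n,name):
    p,d=camera(n); cv2.imwrite("pics/"+name+".png",p[:,:,::-1]); np.save("pics/"+name+".npy",d); return p,d
E
python3 - <<'E'
from h import *
for n in("top","side"):
    snap(n,n+"0"); print(calibration(n), rays(n,[[320,200]])[0])
print(telemetry.get_obs())
E
```

```text
{'vertical_fov': 47.710574735304185, 'cx': 326.4603932034483, 'cy': 203.11754192495044, 'k1': -0.10820170732283182, 'rvec': array([ 2.15792995, -2.1393065 ,  0.14628007]), 'tvec': array([-0.00415888,  0.50507918,  1.26040226])} [ 0.32651246 -0.00361543  1.3179957 ]
{'vertical_fov': 43.21104860565304, 'cx': 316.858026035236, 'cy': 202.33163340214992, 'k1': 0.03434125835936429, 'rvec': array([ 0.06900944, -2.80288522,  1.37251856]), 'tvec': array([0.48876675, 0.05063982, 1.26832452])} [0.44240222 0.99342819 0.81699763]
{'time': 0.1, 'q': array([7.45394865e+01, 5.00670386e+00, 1.00392723e+01, 9.51003043e+01,
       3.29602557e-03, 9.00033215e+01]), 'qd': array([-0.04219428,  0.00379541,  0.16094013, -0.01598719, -0.09610321,
        0.0360043 ]), 'joint_efforts': array([ 2.36459191e-04, -5.21559978e+01,  4.65655160e+01,  1.58383063e-02,
       -2.34798813e-05, -1.68735801e-05]), 'ee_pos': array([0.14655076, 0.52992012, 0.2496684 ]), 'tcp_rot': array([-1.79932264e+02, -3.29209658e-03,  1.64536161e+02]), 'wrist_force': array([ 1.27533023,  0.29877476, -0.8131034 ]), 'torque': array([ 0.03070519, -0.02280789,  0.07308267]), 'grasp_force': 0.0, 'opening': 0.08550618073162633}
```

View pics/top0.png

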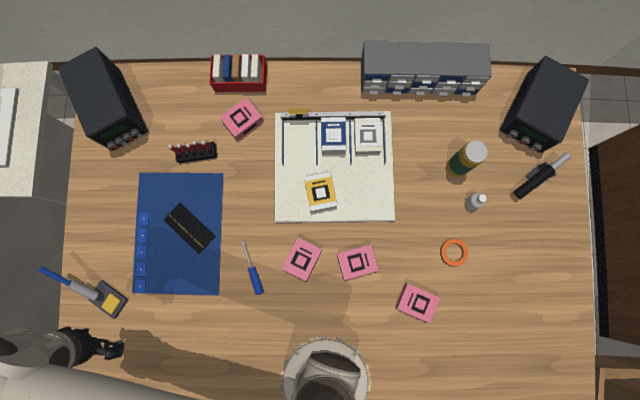

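View pics/side0.png

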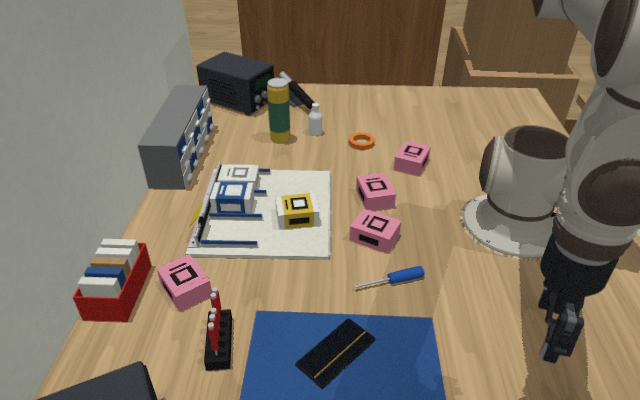

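The top view shows the rack deck spanning (275–394, 112–221), the yellow box at (320,190), and stock cartons at (334,135) and (368,135). The flag is at (298,112), so the left lane is the empty one. The side view agrees. Next I'll measure these positions.

```bash
cat > m.py <<'E'
from h import *
def box(p,d,n="top"):
    hsv=cv2.cvtColor(p,cv2.COLOR_RGB2HSV); 
    m=cv2.inRange(hsv,(18,120,120),(35,255,255))
    v,u=np.nonzero(m); P=pts(n,np.c_[u,v],d[v,u])
    k=(d[v,u]>0)&(P[:,2]>.046)&(P[:,2]<.075)&(P[:,0]>.3)&(P[:,0]<.72)&(abs(P[:,1])<.22)
    return u[k],v[k],P[k]
def topbox(p,d,n="top"):
    # all box-top points by height around the yellow sleeve
    u,v,P=box(p,d,n); c=np.median(P,0)
    V,U=np.mgrid[0:400,0:640]; V=V.ravel();U=U.ravel(); D=d.ravel(); k=D>0
    Q=pts(n,np.c_[U,V][k],D[k])
    s=(abs(Q[:,2]-.058)<.006)&(np.hypot(*(Q[:,:2]-c[:2]).T)<.085)
    Q=Q[s]; 
    r=cv2.minAreaRect((Q[:,:2]*1000).astype(np.float32))
    return c,Q,r
E
python3 - <<'E'
from m import *
p=cv2.imread("pics/top0.png")[:,:,::-1].copy(); d=np.load("pics/top0.npy")
c,Q,r=topbox(p,d); print("box",c,Q.mean(0),np.median(Q[:,2]),r,len(Q))
hsv=cv2.cvtColor(p,cv2.COLOR_RGB2HSV)
# deck
m=cv2.inRange(hsv,(0,0,140),(180,60,255)); m[:, :265]=0; m[:,405:]=0; m[:100]=0;m[230:]=0
cs=max(cv2.findContours(m,cv2.RETR_EXTERNAL,cv2.CHAIN_APPROX_NONE)[0],key=cv2.contourArea)
q=plane("top",cs[:,0],.012); rr=cv2.minAreaRect((q[:,:2]*1000).astype(np.float32)); print("deck",rr,cv2.boxPoints(rr))
# rails
m=cv2.inRange(hsv,(100,90,40),(130,255,255)); n,l,s,ce=cv2.connectedComponentsWithStats(m)
for i in range(1,n):
    if s[i,4]>8 and 265<ce[i][0]<405 and 100<ce[i][1]<230:
        v,u=np.nonzero(l==i); a=plane("top",np.c_[u,v],.031); print(s[i],a.min(0).round(4),a.max(0).round(4),np.polyfit(a[:,0],a[:,1],1).round(4))
big=cv2.resize(p[100:230,260:410],None,fx=5,fy=4.6,interpolation=cv2.INTER_CUBIC); cv2.imwrite("pics/c0.png",big[:,:,::-1])
E
```

```text
box [0.54164229 0.01911397 0.05832933] [0.53513794 0.01858159 0.05844916] 0.05843061192206478 ((535.6629028320312, 18.534400939941406), (100.24890899658203, 76.61231994628906), 11.967812538146973) 928
deck ((621.8285522460938, -19.61651611328125), (333.72357177734375, 350.0962829589844), 1.1108542680740356) [[ 451.6045   152.1638 ]
 [ 458.39172 -197.86668]
 [ 792.0526  -191.39684]
 [ 785.2654   158.63365]]
[316 120   1  43  43] [0.6263 0.0318 0.031 ] [0.7538 0.0334 0.031 ] [0.0127 0.0238]
[322 122  24  23 281] [ 0.6805 -0.0526  0.031 ] [0.7483 0.0156 0.031 ] [ 0.019  -0.0308]
[350 131   1  25  25] [ 0.6481 -0.0673  0.031 ] [ 0.7208 -0.0673  0.031 ] [ 0.0001 -0.0673]
[384 133   1  25  25] [ 0.6432 -0.1676  0.031 ] [ 0.7159 -0.1667  0.031 ] [-0.0123 -0.1588]
[282 136   1  27  27] [0.6256 0.1309 0.031 ] [0.7041 0.1329 0.031 ] [0.0249 0.1154]
```

View pics/c0.png

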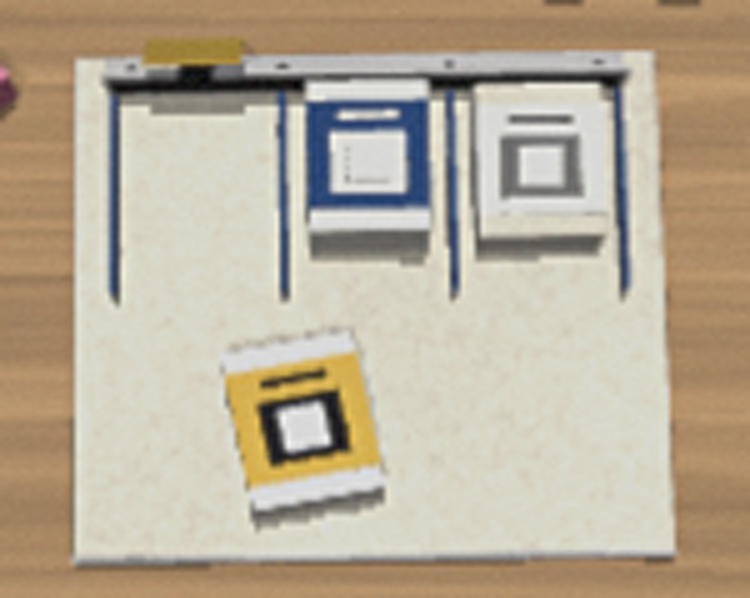

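The crop is consistent with the numbers. Box centre is (0.536, 0.0185) with yaw about 12°. The lane centre line is y≈0.082 at x=0.66, rack yaw is about 1.1°, and the mouth is around (0.620, 0.081).

Plan:
1. Push sideways on the box's right face with both fingers partly closed, so the contact is wide and stable, and straighten it as it moves.
2. Push from the rear into the lane.

```bash
cat > go.py <<'E'
import sys
from m import *
from scipy.spatial.transform import Rotation as R
def go(x,y,z,yaw):
    o=telemetry.get_obs(); A=R.from_euler("xyz",o["tcp_rot"],degrees=True); B=R.from_euler("xyz",[180,0,yaw],degrees=True)
    print("t",o["time"],"pos",o["ee_pos"].round(4),"rot",o["tcp_rot"].round(2),"q6",o["q"][5].round(1),"F",o["wrist_force"].round(2))
    print("shift mm",(A.inv().apply(np.array([x,y,z])-o["ee_pos"])*1000).round(1),"turn",(A.inv()*B).as_rotvec(degrees=True).round(2))
if __name__=="__main__": go(*map(float,sys.argv[1:]))
E
python3 go.py .551 -.053 .15 102
```

```text
t 0.1 pos [0.1466 0.5299 0.2497] rot [-179.93   -0.    164.54] q6 90.0 F [ 1.28  0.3  -0.81]
shift mm [-545.2 -453.9  100.2] turn [-6.000e-02  3.000e-02  6.254e+01]
```

play_rows --increments '[[[-35,-29,0],[0,0,4],0.53],[[-70,-58,0],[0,0,8],0.53],[[-105,-87,0],[0,0,12],0.53],[[-140,-117,0],[0,0,16],0.53],[[-175,-146,0],[0,0,20],0.53],[[-210,-175,0],[0,0,24],0.53],[[-245,-204,0],[0,0,28],0.53],[[-280,-233,0],[0,0,32],0.53],[[-315,-262,0],[0,0,36],0.53],[[-350,-291,0],[0,0,40],0.53],[[-385,-320,0],[0,0,44],0.53],[[-420,-350,10],[0,0,48],0.53],[[-450,-375,25],[0,0,52],0.53],[[-480,-400,45],[0,0,55],0.53],[[-505,-420,60],[0,0,58],0.53],[[-525,-437,75],[0,0,60],0.53],[[-538,-448,90],[0,0,62],0.53],[[-545,-454,100],[0,0,62.5],0.53],[[-545,-454,100],[0,0,62.5],0.53],[[-545,-454,100],[0,0,62.5],0.53]]'

```text
time: 2.1
ee_pos: [0.5506, -0.0521, 0.1506]
tcp_rot: [-180.0, -0.0, 102.1]
wrist_force: [1.3, -0.5, -0.3]
opening: 0.0401
grasp_force: 0.0
```

```bash
python3 go.py .551 -.053 .04 102
python3 - <<'E'
from m import *
print(telemetry.get_obs()["opening"])
p,d=snap("side","s1")
cv2.imwrite("pics/s1c.png",cv2.resize(p[100:300,160:400],None,fx=3,fy=3)[:,:,::-1])
E
```

```text
t 2.1 pos [ 0.5506 -0.0521  0.1506] rot [-1.7999e+02 -2.0000e-02  1.0210e+02] q6 72.5 F [ 1.29 -0.48 -0.34]
shift mm [ -1.    0.2 110.6] turn [-0.01 -0.02  0.1 ]
0.040095693624060395
```

View pics/s1c.png

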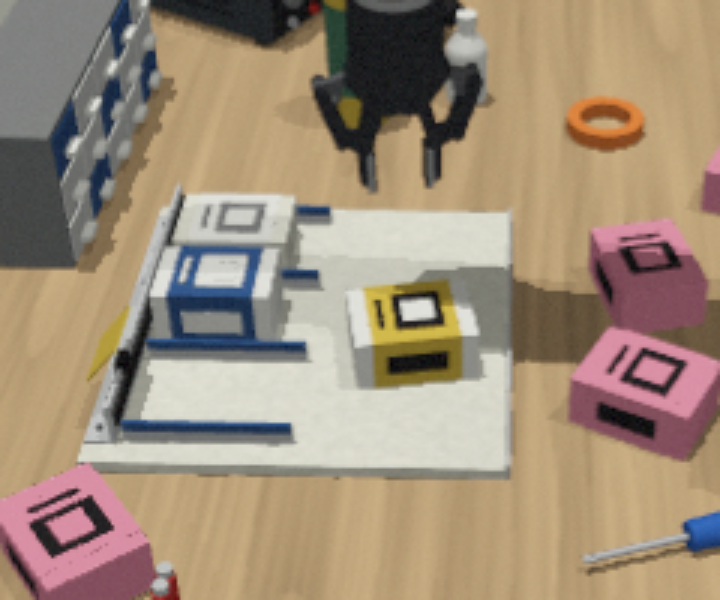

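The gripper hovers right of the box with its fingers apart along the box's length, and the way down is clear. Now descending.

play_rows --increments '[[[0,0,20],[0,0,0],0.53],[[0,0,45],[0,0,0],0.53],[[0,0,70],[0,0,0],0.53],[[0,0,90],[0,0,0],0.53],[[0,0,102],[0,0,0],0.53],[[0,0,110],[0,0,0],0.53],[[0,0,110],[0,0,0],0.53],[[2,0,110],[0,0,0],0.53],[[5,0,110],[0,0,0],0.53],[[9,0,110],[0,0,0],0.53],[[13,0,110],[0,0,0],0.53],[[16,0,110],[0,0,0],0.53],[[19,0,110],[0,0,0],0.53],[[21,0,110],[0,0,0],0.53],[[23,0,110],[0,0,0],0.53],[[25,0,110],[0,0,0],0.53],[[27,0,110],[0,0,0],0.53],[[29,0,110],[0,0,0],0.53],[[30,0,110],[0,0,0],0.53],[[30,0,110],[0,0,0],0.53]]'

```text
time: 4.15
ee_pos: [0.5445, -0.0232, 0.0402]
tcp_rot: [-180.0, -0.0, 102.1]
wrist_force: [0.0, -0.0, -0.6]
opening: 0.0401
grasp_force: 0.1
```

```bash
python3 go.py .536 .08 .04 102
python3 - <<'E'
from m import *
p,d=snap("side","s2"); u,v,P=box(p,d,"side"); print(len(P),np.median(P,0))
p,d=snap("top","t2"); print(topbox(p,d)[::2])
E
```

```text
t 4.15 pos [ 0.5445 -0.0232  0.0402] rot [-1.8000e+02 -1.0000e-02  1.0205e+02] q6 75.5 F [ 0.03 -0.04 -0.59]
shift mm [102.7  13.2   0.3] turn [-0.   -0.01  0.05]
365 [0.54088821 0.05418207 0.0562054 ]
(array([0.53618501, 0.05509264, 0.05846379]), ((530.7081909179688, 57.501258850097656), (97.4192886352539, 23.06552505493164), 1.8631596565246582))
```

Run:
```python
import cv2
a=cv2.imread("pics/s2.png")[130:280,180:360]; b=cv2.imread("pics/t2.png")[130:230,260:400]
cv2.imwrite("pics/v2.png",cv2.hconcat([cv2.resize(a,(400,400)),cv2.resize(b,(400,400))]))
```

```text
(no output)
```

View pics/v2.png

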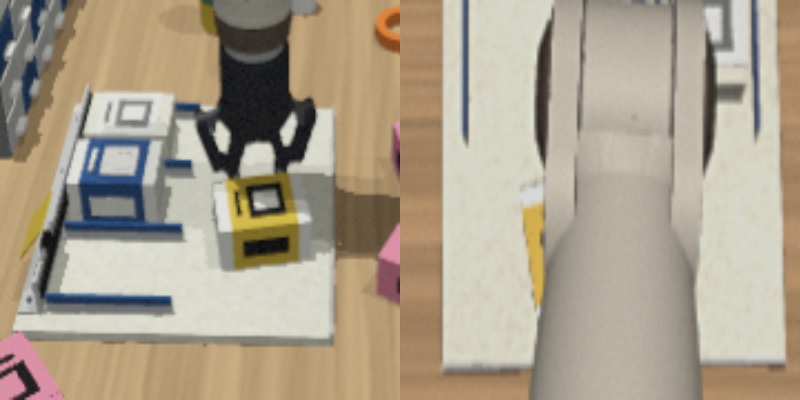

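The side view shows the fingers just touching the box's right side. The arm hides most of the box from the top camera, so I'll measure from the side camera.

```bash
cat > sb.py <<'E'
from m import *
def yb(p,d,n="side"):
    u,v,P=box(p,d,n); P=P[abs(P[:,2]-.058)<.006]
    P=plane(n,np.c_[u,v],.058) if 0 else P
    r=cv2.minAreaRect((P[:,:2]*1000).astype(np.float32)); (cx,cy),(w,h),a=r
    return np.round([cx,cy,w,h,a],1),len(P)
if __name__=="__main__":
    p,d=snap("side","sx"); print(yb(p,d)); print(np.round(topbox(p,d,"side")[2][0],1),topbox(p,d,"side")[2][1:])
E
python3 - <<'E'
from sb import *
for n,f in(("top","top0"),("side","side0"),("side","s1"),("side","s2")):
    p=cv2.imread(f"pics/{f}.png")[:,:,::-1].copy();d=np.load(f"pics/{f}.npy"); print(f,yb(p,d,n),topbox(p,d,n)[2])
E
```

```text
top0 (array([537. ,  18.8,  69.3,  75.5,  11.9]), 398) ((535.6629028320312, 18.534400939941406), (100.24890899658203, 76.61231994628906), 11.967812538146973)
side0 (array([537.3,  22.9,  69.7,  81.7,  12.5]), 372) ((538.5643310546875, 23.044147491455078), (100.13957977294922, 82.5895767211914), 12.721724510192871)
s1 (array([536.9,  23.4,  68.5,  82.5,  11.8]), 333) ((538.8155517578125, 22.011600494384766), (99.91584777832031, 85.46039581298828), 12.416583061218262)
s2 (array([536. ,  29.7,  68.8,  78.6,  12.1]), 314) ((538.3019409179688, 22.824432373046875), (100.5654296875, 93.98210144042969), 12.079778671264648)
```

play_rows --increments '[[[1,0,0],[0,0,0.2],0.53],[[3,0,0],[0,0,0.6],0.53],[[6,0.5,0],[0,0,1.2],0.53],[[9,0.5,0],[0,0,1.8],0.53],[[12,1,0],[0,0,2.4],0.53],[[15,1,0],[0,0,3],0.53],[[18,1,0],[0,0,3.7],0.53],[[21,1,0],[0,0,4.3],0.53],[[24,1.5,0],[0,0,4.9],0.53],[[27,1.5,0],[0,0,5.5],0.53],[[30,1.5,0],[0,0,6.2],0.53],[[33,1.5,0],[0,0,6.8],0.53],[[36,2,0],[0,0,7.5],0.53],[[39,2,0],[0,0,8.1],0.53],[[42,2,0],[0,0,8.8],0.53],[[45,2.5,0],[0,0,9.5],0.53],[[47.5,2.5,0],[0,0,10.1],0.53],[[49.5,3,0],[0,0,10.6],0.53],[[51,3,0],[0,0,11],0.53],[[51,3,0],[0,0,11],0.53]]'

```text
time: 6.25
ee_pos: [0.5369, 0.0274, 0.0403]
tcp_rot: [180.0, -0.0, 91.0]
wrist_force: [0.4, 0.2, -0.4]
opening: 0.0401
grasp_force: 0.0
```

```bash
python3 sb.py; python3 go.py .536 .030 .04 91.1
```

```text
(array([538. ,  80.9,  69.7,  81.6,   1. ]), 374)
[539.3  70.7] ((99.48260498046875, 102.48381805419922), 1.6955217123031616)
t 6.3 pos [0.5369 0.0273 0.0403] rot [ 1.7999e+02 -2.0000e-02  9.1060e+01] q6 91.8 F [-0.65  0.73  0.56]
shift mm [ 2.7 -0.9  0.3] turn [ 0.01 -0.02 -0.04]
```

play_rows --increments '[[[1,0,0],[0,0,0],0.53],[[2,0,0],[0,0,0],0.53],[[2.7,0,0],[0,0,0],0.53],[[2.7,0,0],[0,0,0],0.53],[[1,0,0],[0,0,0],0.53],[[-5,0,0],[0,0,0],0.53],[[-15,0,0],[0,0,0],0.53],[[-28,0,0],[0,0,0],0.53],[[-35,0,-20],[0,0,0],0.53],[[-40,0,-50],[0,0,0],0.53],[[-40,0,-80],[0,0,0],0.53],[[-40,-20,-110],[0,0,0],0.53],[[-40,-60,-110],[0,0,0],0.53],[[-40,-100,-110],[0,0,0],0.53],[[-40,-140,-110],[0,0,0],0.53],[[-40,-170,-110],[0,0,0],0.53],[[-40,-180,-110],[0,0,0],0.53],[[-40,-180,-110],[0,0,0],0.53]]'

```text
time: 8.1
ee_pos: [0.3573, -0.0167, 0.1508]
tcp_rot: [179.9, 0.0, 91.0]
wrist_force: [-0.0, -1.3, 0.4]
opening: 0.0402
grasp_force: 0.0
```

```bash
python3 - <<'E'
from sb import *
p,d=snap("top","t3"); print(yb(p,d,"top"),topbox(p,d)[2])
p,d=snap("side","s3"); print(yb(p,d),topbox(p,d,"side")[2])
E
python3 go.py .44 .078 .15 181.1
```

```text
(array([537.2,  78.2,  67.2,  74.2,   0.6]), 394) ((536.3189697265625, 78.30181884765625), (99.70220184326172, 74.34944152832031), 0.8366909623146057)
(array([5.381e+02, 8.190e+01, 6.960e+01, 8.620e+01, 5.000e-01]), 435) ((539.73876953125, 82.24946594238281), (99.7245864868164, 86.29234313964844), 2.9416513442993164)
t 8.2 pos [ 0.3585 -0.0165  0.1506] rot [179.93   0.    91.01] q6 86.4 F [ 0.13  0.8  -0.7 ]
shift mm [93.  83.1  0.7] turn [ 5.000e-02  6.000e-02 -9.009e+01]
```

play_rows --increments '[[[10,9,0],[0,0,-8],0.53],[[20,18,0],[0,0,-16],0.53],[[30,27,0],[0,0,-24],0.53],[[40,36,0],[0,0,-32],0.53],[[50,45,0],[0,0,-40],0.53],[[60,54,0],[0,0,-48],0.53],[[70,63,0],[0,0,-56],0.53],[[80,72,0],[0,0,-64],0.53],[[87,78,0],[0,0,-72],0.53],[[92,82,0],[0,0,-80],0.53],[[93,86,0],[0,0,-86],0.53],[[93,88,10],[0,0,-90],0.53],[[93,88,30],[0,0,-90],0.53],[[93,88,55],[0,0,-90],0.53],[[93,88,80],[0,0,-90],0.53],[[93,88,100],[0,0,-90],0.53],[[93,88,110],[0,0,-90],0.53],[[93,88,110],[0,0,-90],0.53]]'

```text
time: 10.0
ee_pos: [0.4437, 0.0783, 0.0388]
tcp_rot: [-180.0, -0.2, -179.0]
wrist_force: [-0.3, -0.3, 0.5]
opening: 0.0402
grasp_force: 0.0
```

```bash
python3 go.py .4746 .0780 .04 181.1; python3 go.py .6 .0805 .04 181.1
```

```text
t 10.0 pos [0.4437 0.0783 0.0388] rot [-1.7997e+02 -1.6000e-01 -1.7896e+02] q6 9.0 F [-0.34 -0.35  0.51]
shift mm [-30.9  -0.9  -1.3] turn [-0.03 -0.16 -0.06]
t 10.0 pos [0.4437 0.0783 0.0388] rot [-1.7997e+02 -1.6000e-01 -1.7896e+02] q6 9.0 F [-0.34 -0.35  0.51]
shift mm [-156.3   -0.7   -1.7] turn [-0.03 -0.16 -0.06]
```

play_rows --increments '[[[-5,0,0],[0,0,0],0.53],[[-12,0,0],[0,0,0],0.53],[[-18,0,0],[0,0,0],0.53],[[-23,0,0],[0,0,0],0.53],[[-26,0,0],[0,0,0],0.53],[[-28,0,0],[0,0,0],0.53],[[-30,0,0],[0,0,0],0.53],[[-32,0,0],[0,0,0],0.53],[[-34,0,0],[0,0,0],0.53],[[-36,0,0],[0,0,0],0.53],[[-39,0,0],[0,0,0],0.53],[[-42,0,0],[0,0,0],0.53],[[-45,0,0],[0,0,0],0.53],[[-48,0,0],[0,0,0],0.53],[[-51,0,0],[0,0,0],0.53],[[-53,0,0],[0,0,0],0.53],[[-55,0,0],[0,0,0],0.53],[[-56,0,0],[0,0,0],0.53],[[-56,0,0],[0,0,0],0.53]]'

```text
time: 11.9
ee_pos: [0.5002, 0.0794, 0.0403]
tcp_rot: [180.0, 0.0, -179.0]
wrist_force: [-1.5, -0.5, -0.6]
opening: 0.0402
grasp_force: 0.6
```

```bash
python3 - <<'E'
from sb import *
p,d=snap("side","s4"); print(yb(p,d),topbox(p,d,"side")[2]); q,d=snap("top","t4"); print(yb(q,d,"top"))
cv2.imwrite("pics/v4.png",cv2.hconcat([cv2.resize(p[130:280,180:360],(400,400)),cv2.resize(q[100:240,260:400],(400,400))])[:,:,::-1])
E
python3 go.py .6 .0805 .04 181.1
```

```text
(array([561.3,  83.5,  69.9,  81. ,   1.6]), 426) ((552.70361328125, 83.32413482666016), (119.1498794555664, 81.65625), 1.0164871215820312)
(array([0., 0., 0., 0., 0.]), 0)
t 12.0 pos [0.5002 0.0794 0.0403] rot [-1.8000e+02  3.0000e-02 -1.7896e+02] q6 8.0 F [-0.21  0.52  0.38]
shift mm [-99.8  -0.8   0.3] turn [-0.    0.03 -0.06]
```

View pics/v4.png

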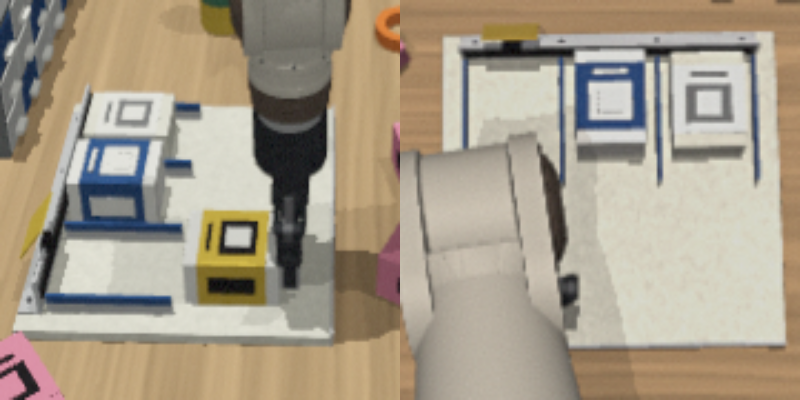

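The box is aligned just before the mouth at about (0.561, 0.0795), yaw 1°. I'll keep pushing straight in.

play_rows --increments '[[[-1,0,0],[0,0,0],0.53],[[-3,0,0],[0,0,0],0.53],[[-6,0,0],[0,0,0],0.53],[[-10,0.2,0],[0,0,0],0.53],[[-15,0.2,0],[0,0,0],0.53],[[-20,0.3,0],[0,0,0],0.53],[[-25,0.3,0],[0,0,0],0.53],[[-30,0.4,0],[0,0,0],0.53],[[-35,0.4,0],[0,0,0],0.53],[[-40,0.5,0],[0,0,0],0.53],[[-45,0.5,0],[0,0,0],0.53],[[-50,0.5,0],[0,0,0],0.53],[[-55,0.5,0],[0,0,0],0.53],[[-60,0.5,0],[0,0,0],0.53],[[-65,0.5,0],[0,0,0],0.53],[[-70,0.5,0],[0,0,0],0.53],[[-74,0.5,0],[0,0,0],0.53],[[-77,0.5,0],[0,0,0],0.53],[[-79,0.5,0],[0,0,0],0.53],[[-80,0.5,0],[0,0,0],0.53]]'

```text
time: 14.0
ee_pos: [0.5801, 0.0814, 0.0403]
tcp_rot: [-180.0, -0.0, -179.0]
wrist_force: [-3.2, -0.7, 1.9]
opening: 0.0401
grasp_force: 1.6
```

```bash
python3 sb.py; python3 go.py .644 .0815 .04 181.1
```

```text
(array([641. ,  84.2,  82.8,  70.2,  90. ]), 418)
[633.6  73.3] ((117.54560089111328, 105.42579650878906), 1.8852037191390991)
t 14.05 pos [0.5801 0.0814 0.0403] rot [ 1.8000e+02  1.0000e-02 -1.7896e+02] q6 6.9 F [-0.18  0.55 -0.25]
shift mm [-63.9  -1.1   0.3] turn [ 0.    0.01 -0.06]
```

play_rows --increments '[[[-1,0,0],[0,0,0],0.53],[[-4,0,0],[0,0,0],0.53],[[-8,0,0],[0,0,0],0.53],[[-12,0,0],[0,0,0],0.53],[[-16,0,0],[0,0,0],0.53],[[-20,0,0],[0,0,0],0.53],[[-24,0,0],[0,0,0],0.53],[[-28,0,0],[0,0,0],0.53],[[-32,0,0],[0,0,0],0.53],[[-36,0,0],[0,0,0],0.53],[[-40,0,0],[0,0,0],0.53],[[-43,0,0],[0,0,0],0.53],[[-46,0,0],[0,0,0],0.53],[[-49,0,0],[0,0,0],0.53],[[-51,0,0],[0,0,0],0.53],[[-53,0,0],[0,0,0],0.53],[[-55,0,0],[0,0,0],0.53],[[-56,0,0],[0,0,0],0.53],[[-56,0,0],[0,0,0],0.53]]'

```text
time: 15.95
ee_pos: [0.6361, 0.0824, 0.0403]
tcp_rot: [180.0, 0.0, -179.0]
wrist_force: [-0.4, -0.2, 0.5]
opening: 0.04
grasp_force: 0.3
```

```bash
python3 - <<'E'
from sb import *
p,d=snap("side","s6"); print(yb(p,d)); q,d=snap("top","t6")
cv2.imwrite("pics/v6.png",cv2.hconcat([cv2.resize(p[130:280,180:360],(400,400)),cv2.resize(q[100:240,260:400],(400,400))])[:,:,::-1])
E
python3 go.py .644 .0815 .04 181.1
```

```text
(array([690.7,  85.5,  83.8,  58. ,  89.6]), 315)
t 16.05 pos [0.6361 0.0824 0.0403] rot [ 1.8000e+02  3.0000e-02 -1.7896e+02] q6 6.3 F [ 0.13  0.23 -0.34]
shift mm [-7.8 -1.1  0.3] turn [ 0.    0.03 -0.06]
```

View pics/v6.png

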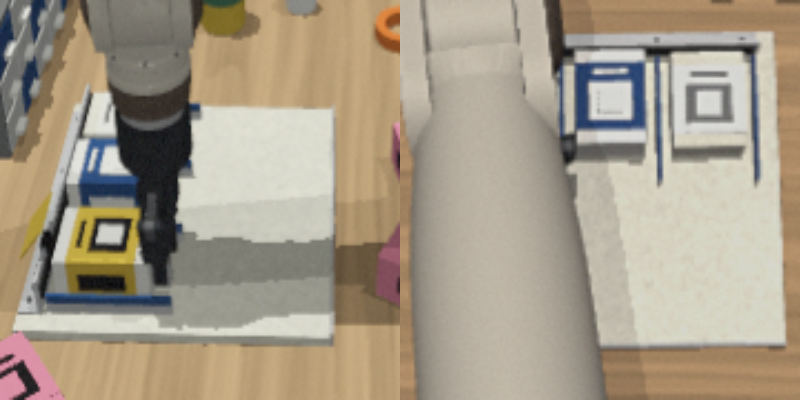

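The box is in the lane with its front about 8 mm short of the stop. I'll creep the rest while watching the force.

play_rows --increments '[[[-1,0,0],[0,0,0],0.53],[[-2,0,0],[0,0,0],0.53],[[-3,0,0],[0,0,0],0.53],[[-4,0,0],[0,0,0],0.53],[[-5,0,0],[0,0,0],0.53],[[-5.5,0,0],[0,0,0],0.53],[[-6,0,0],[0,0,0],0.53]]'

```text
time: 16.75
ee_pos: [0.6419, 0.0825, 0.0403]
tcp_rot: [-180.0, -0.0, -179.0]
wrist_force: [-3.4, 0.0, 1.0]
opening: 0.0401
grasp_force: 1.3
```

play_rows --increments '[[[-0.5,0,0],[0,0,0],0.53],[[-1,0,0],[0,0,0],0.53]]'

```text
time: 16.95
ee_pos: [0.6429, 0.0825, 0.0403]
tcp_rot: [-180.0, -0.0, -179.0]
wrist_force: [-2.0, -0.4, 1.4]
opening: 0.0405
grasp_force: 1.3
```

play_rows --increments '[[[-0.5,0,0],[0,0,0],0.53]]'

```text
time: 17.05
ee_pos: [0.6434, 0.0826, 0.0403]
tcp_rot: [-180.0, -0.0, -179.0]
wrist_force: [-2.2, -0.2, 1.7]
opening: 0.0398
grasp_force: 1.3
```

play_rows --increments '[[[-0.5,0,0],[0,0,0],0.53]]'

```text
time: 17.15
ee_pos: [0.6439, 0.0826, 0.0403]
tcp_rot: [-180.0, -0.0, -179.0]
wrist_force: [-2.7, -0.1, 1.6]
opening: 0.0401
grasp_force: 1.3
```

play_rows --increments '[[[-0.5,0,0],[0,0,0],0.53]]'

```text
time: 17.25
ee_pos: [0.6445, 0.0825, 0.0403]
tcp_rot: [-180.0, 0.0, -179.0]
wrist_force: [-2.9, -0.7, 1.6]
opening: 0.0398
grasp_force: 1.3
```

play_rows --increments '[[[-0.5,0,0],[0,0,0],0.53]]'

```text
time: 17.35
ee_pos: [0.6449, 0.0826, 0.0403]
tcp_rot: [180.0, -0.0, -179.0]
wrist_force: [-2.6, -0.1, 0.9]
opening: 0.0398
grasp_force: 1.3
```

play_rows --increments '[[[-0.5,0,0],[0,0,0],0.53]]'

```text
time: 17.45
ee_pos: [0.6454, 0.0826, 0.0403]
tcp_rot: [-180.0, -0.0, -179.0]
wrist_force: [-2.1, -0.3, 1.3]
opening: 0.0399
grasp_force: 1.3
```

play_rows --increments '[[[-0.5,0,0],[0,0,0],0.53]]'

```text
time: 17.55
ee_pos: [0.6458, 0.0826, 0.0403]
tcp_rot: [-180.0, -0.0, -179.0]
wrist_force: [-6.0, -0.0, 3.1]
opening: 0.0404
grasp_force: 2.7
```

play_rows --increments '[[[-0.5,0,0],[0,0,0],0.53]]'

```text
time: 17.65
ee_pos: [0.6458, 0.0826, 0.0403]
tcp_rot: [-180.0, -0.1, -179.0]
wrist_force: [-8.6, 0.0, 5.2]
opening: 0.0402
grasp_force: 4.4
```

The force rose, so the box is home against the stop. Now I'll back straight out and lift.

play_rows --increments '[[[1,0,0],[0,0,0],0.53],[[3,0,0],[0,0,0],0.53],[[8,0,0],[0,0,0],0.53],[[18,0,0],[0,0,0],0.53],[[32,0,0],[0,0,0],0.53],[[50,0,0],[0,0,0],0.53],[[65,0,-15],[0,0,0],0.53],[[85,0,-45],[0,0,0],0.53],[[115,0,-80],[0,0,0],0.53],[[155,0,-110],[0,0,0],0.53],[[200,0,-120],[0,0,0],0.53],[[245,0,-120],[0,0,0],0.53],[[280,0,-120],[0,0,0],0.53],[[290,0,-120],[0,0,0],0.53],[[290,0,-120],[0,0,0],0.53]]'

```text
time: 19.15
ee_pos: [0.3557, 0.0773, 0.1606]
tcp_rot: [180.0, 0.1, -178.9]
wrist_force: [0.3, -0.9, 0.0]
opening: 0.0399
grasp_force: 0.0
```

Run:
```python
from sb import *
q,d=snap("top","t7"); print(yb(q,d,"top"),topbox(q,d)[2])
cv2.imwrite("pics/v7.png",cv2.resize(q[100:240,260:400],(560,560))[:,:,::-1]); print(telemetry.get_obs()["ee_pos"])
```

```text
(array([6.957e+02, 8.110e+01, 4.800e+01, 7.580e+01, 3.000e-01]), 222) ((708.2184448242188, 60.09629821777344), (113.8297348022461, 118.10552978515625), 1.5476528406143188)
[0.35667096 0.07741509 0.16054431]
```

View pics/v7.png

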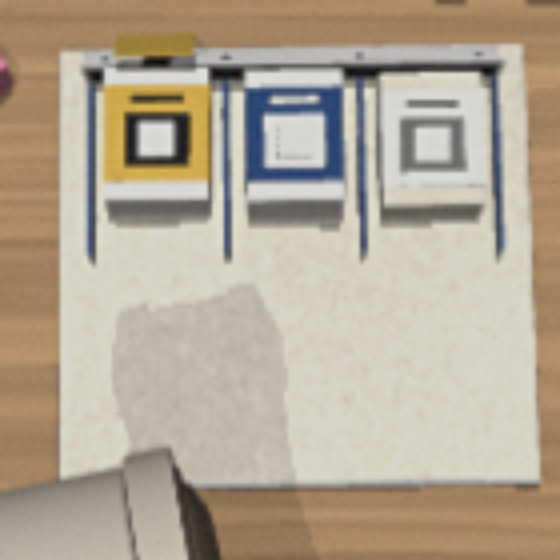

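The box sits centred in the flagged lane, with its far end against the stop and clear of both rails. The other cartons look unmoved. Handing in.

```bash
python3 -c "
from h import *
print(workorder.job_done())"
```

```text
the job is handed in; nothing more can be done
None
```

The charger box is home against the back stop in the flagged lane, clear of both rails in the last picture, and the job was handed in at about 19 s; the hand-in call returned no verdict.

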